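# Lock out and bleed the sole press

## Robot

A 6-joint arm with a two-finger parallel gripper is mounted at the origin on the work surface. World frame = base frame: x ahead of the robot, y to its left, z up, the work surface at z = 0. Lengths are in m, angles in rad, forces in N, time in s.
With the tool pointing down it reaches from about 0.375 to 0.9 m from the base axis. Payload 3.1 kg.
Tool frame: the origin (TCP) lies between the finger pads; the fingertips stand robot.finger_overhang ahead of it and the grasp point (between the pads) lies 3 mm ahead of it (robot.finger_overhang is the distance from the TCP to the fingertips, in m); z points along the fingers, y is the line along which they close (so a half turn about z gives the same grasp; the last joint's range is limited). The gripper opens to 87 mm and grips with 3 to 60 N. Pads are 19 mm wide; open, the fingers measure 117 mm over their backs; the gripper's body (75 mm by 190 mm) begins 51 mm behind the grasp point.
Start: joints at [-1.317, 0.527, 1.433, -0, 1.181, -0.178], TCP at [0.262, -0.567, 0.245] pointing down, gripper open.
Joint ranges: [-3.08, 3.08], [-0.75, 2.2], [0.22, 2.44], [-1.43, 4.57], [0, 2.65], [-2.85, 2.85]. Speed limits (rad/s): [2.79, 2.79, 3.14, 3.14, 3.14, 3.14].

## Interface

Orientations are given as a unit quaternion [x, y, z, w].
In Python, from rig import get_obs, vision, hand_in, nets, robot gives the robot as it stands.
- The arm moves only by the tool apply_moves, never from a script. Its argument "series" is a list of rows, each an object with "offset": the shift along the world's x, y, z in cm, a list of three; "rot": the turn, a rotation vector about the world's x, y, z in degrees, a list of three. A call has 1 to 20 rows; each row is the pose to reach, as a shift and turn from the pose commanded when the call began; what a row does not reach only later rows make up. A row lasts 1/10 s, in which the tool goes at most 50 mm and 8.59 degrees, less where a joint would pass 70% of its speed; a pose out of reach is approached as far as the arm can. A call with a gripper value outside its range is refused whole. "hand" is the opening, from 0 (shut) to 1 (fully open), set as the call begins (left out, the last holds). The fingers move at their own pace and stop on an object; "newtons" is the grip in N (left out, the last holds). Time passes only in rows, so rows that repeat a pose let the fingers close. It gives the time, the measured TCP pose, the force, the opening and the grip force at its end, in the units of the state.
- get_obs(): the state, without advancing time (a new reading comes with each control period).
- vision.camera(name): name is "side" or "top" or "wrist"; returns the picture (384x512x3 uint8, red, green, blue); there is no depth.
- vision.calibration(name): a dict with "K" (3x3 intrinsics, pixels), "k1" (the pictures are not rectified: a ray, as slopes to the right and down, at radius r is drawn at 1 + k1 r^2 times it, then the intrinsics apply), "R" (3x3) and "t" (3): a world point X has camera coordinates R X + t. Camera axes: x right, y down, z forward; pixel columns grow to the right and rows downward; lengths in m; the calibration is good to about 2 mm. A picture is of the moment at which its call begins: read the wrist's pose just before it. calibration takes no time and is no camera call; for the wrist camera it gives the pose at the moment of the call.
- hand_in(): hands the job in; it is judged then, once.
Trained networks look in the newest picture that a camera, given by its name, has taken for a name from the list of things; names that differ only in an ending like _2 or _b are one class to them, and where a whole thing is asked for, a point or a joint stands for the part that bears it (a point fixed in the world has none). Each returns a list of dicts, best first, with "conf" (0 to 1); they miss things now and then, are a little off and sometimes report something else, mostly with a low value. They report only what shows in the picture. A call takes as long as a camera call. They do not tell look-alikes from the thing itself.
- nets.search_frame(camera, query): "centre" ([x, y, z] in m, in world coordinates, good to about 4 mm: the middle of the surface that is visible of it).
- nets.spot_point(camera, query): "centre" ([x, y, z] in m, in world coordinates, good to about 4 mm: a listed point, or the origin of a listed thing).
The state is a dict: "time": time; "q": joint angles; "joint_velocities": joint speeds; "joint_torque": joint torques, N m; "position": TCP position; "tool_rot": TCP orientation; "ft_force": force on the tool from outside, world axes, zero at the start; "moment": the same for the moment, N m; "grip_width": finger opening in m; "grip_force": force on a finger pad.
Only numpy, scipy, OpenCV 4.12 (cv2) and the standard library are available. Lean on these libraries where they do the work, as an engineer would, in place of code of your own. Each camera call takes 0.05 s, during which the arm holds its last target. There are 200 camera calls.

## Task

Make the sole press safe for service: lift the steel T-key out of its wooden rest, pass its T-head through the slot of the isolator block until its collar lies flat on the plate, give it a quarter turn to lock it and let go. Then unscrew the knurled lock nut of the press's bleed valve (anticlockwise seen from above) until it stops, let go, and press the valve pin down to its stop for a good second to let the air out. Leave the key locked in, the nut unscrewed and the pin free, and do not disturb the glue bottle, the pencil cup or the hammer.

Things in the scene. Friction and masses are not known exactly. Their poses are not given: they have to be found in the camera images.
- key: Loose upright steel T-key, 0.13 kg. Origin on its axis at the underside of its round collar (42 mm across, 4 mm thick). A flat wing above the collar to hold it by; below the origin a 9 mm shank 15 mm long with the T-head crossbar at its foot: 27 mm along x, 8 mm along y, 14 to 22 mm below the origin. It starts hanging by its collar in the rest's well.
- key_wing (a point): Point in the key's wing, 26 mm above the key's origin, same axes. The wing is 30 mm along x (parallel to the T-head), 12 mm along y, and reaches from the collar to 38 mm above the key's origin.
- rest: Fixed light-wood block, 60 x 60 mm and 36 mm high, with a 36 mm square well 28 mm deep in which the key starts. Origin at the centre of its underside. The rest and the isolator may swap sides of the press.
- slot (a point): Centre of the slot at the upper face of the isolator (fixed grey 70 x 70 mm block, aluminium top, 45 mm above the bench). Slot 31 mm along this point's x, 12 mm along its y, through a 5 mm plate; under it a 32 mm square hollow, 32 mm deep, where the T-head can turn either way. No catch: the key stays where it is turned.
- press: Fixed grey base of a sole press, 160 mm along x, 240 mm along y, top 38 mm above the bench, with a black rubber cushion (44 mm). Origin at the centre of its underside. The bleed valve stands upright at x -45, y +85 mm: a boss 32 mm across up to 46 mm above the bench, a steel stem 10 mm across up to 80 mm, then nut and pin.
- nut (a joint): Turn of the knurled lock nut, rad: 0 = tight on the stem, grows as it is unscrewed anticlockwise from above, stop at 2.8; starts between 0 and 0.35. It climbs 2 mm per rad along the pin: raise the fingers with it or they push the sprung pin down. Friction about 0.08 N m; it stays where it is left.
- nut_mid (a point): Centre of the knurled brass nut, 14 mm across and 10 mm high, on the valve's axis; about 85 mm above the bench when tight. It rises with the nut.
- pin (a joint): How far the valve pin is pressed down, in m: 0 = up, stop at 0.004. Sprung: about 3 N to start, 6 N at the stop, and it comes up again when let go. The nut is carried by the pin: while tight it sits on the stem and blocks the pin.
- pin_top (a point): Centre of the upper face of the valve pin's flat 8 mm steel head, on the valve's axis, 103 mm above the bench when up; it stands 13 mm above the top of the tight nut (7 mm when the nut is fully unscrewed).
- glue: Loose white glue bottle, 56 mm across, 110 mm high; bystander. Origin at the centre of its underside.
- cup: Loose blue pencil cup, 72 mm across, 85 mm high (pencils to 145 mm); bystander. Origin at the centre of its underside.
- hammer: Loose hammer about 260 mm long with a wooden handle, lying flat beyond the press, its handle towards its -x; bystander. Origin at its underside.
Mind the look-alikes: they are no part of the job. Leave any purple or red look-alike of the part that bears slot alone. There is more than one size of the key; the job needs the smaller.

How it is judged:
By the outcome, as a careful person would: the job done as asked, in the order asked, and still so for the second after the job is handed in, with the robot touching nothing.
It also fails if it takes over 72 s, if anything falls off the work surface, if the arm or the gripper's body presses on something with over 40 N, if the wrist force passes 120 N, or if a joint passes its speed limit or range.

## Working session

There is one attempt and no reset: what is moved stays moved. The work goes in short steps, Python scripts to look and compute and a tool call to move; the robot and the scene stay as the last step left them, time stands still between calls to the robot, and variables do not carry over. Pictures are saved under pics/ and viewed, at most 10 in all, crops included, and the job is handed in when it is done.

Besides the shell and the picture viewer there is one more tool, called after "Emit:" as name([rows], argument=value, ...), one row to a line, values as JSON. apply_moves: Moves the arm, as the interface text tells. Its arguments: {"type":"object","properties":{"series":{"type":"array"},"hand":{"type":"number"},"newtons":{"type":"number"}},"required":["series"]}

```bash
ls; mkdir -p pics
python3 - <<'E'
from rig import get_obs, vision, nets, robot
import cv2
print(robot.finger_overhang, get_obs())
for c in ("top","side"):
    im=vision.camera(c); cv2.imwrite(f"pics/{c}0.png",cv2.resize(im[:,:,::-1],(800,600),interpolation=cv2.INTER_CUBIC))
    for q in ("key_wing","slot","nut_mid","pin_top","rest","press"):
        try:
            for d in nets.spot_point(c,q)[:4]: print(c,q,[round(float(v),4) for v in d["centre"]],round(d["conf"],2))
        except Exception as e: print(c,q,e)
print(get_obs()["time"])
E
```

```text
pics
0.022 {'time': 0.0, 'q': array([-1.31649764e+00,  5.28474341e-01,  1.43389689e+00, -1.77254225e-05,
        1.18141501e+00, -1.78489555e-01]), 'joint_velocities': array([1.47794369e-03, 1.49115962e-03, 5.05792256e-04, 1.69198994e-03,
       9.87437590e-05, 5.69530124e-04]), 'joint_torque': array([-4.24797909e-04, -4.40045536e+01, -1.76592708e+01,  6.33500121e-02,
        5.81643835e-02, -1.56024844e-04]), 'position': array([ 0.26197919, -0.566683  ,  0.2435683 ]), 'tool_rot': array([ 9.76676701e-01,  2.14712407e-01, -4.97530765e-05, -1.09569110e-03]), 'ft_force': array([ 0.79080524, -0.15671153,  0.03669203]), 'moment': array([ 0.03776512, -0.06149834, -0.00627005]), 'grip_force': 0.0, 'grip_width': 0.0868295168656331}
top key_wing [0.4406, -0.275, 0.0611] 0.63
top key_wing [0.5378, -0.3299, 0.0594] 0.46
top slot [0.348, 0.269, 0.0447] 0.85
top slot [0.6261, 0.461, 0.0488] 0.72
top slot [0.5476, 0.3277, 0.0465] 0.71
top pin_top [0.5282, 0.1267, 0.1061] 0.38
top rest [0.539, -0.3314, 0.0018] 0.58
top press [0.574, 0.0424, 0.002] 0.55
side key_wing [0.4421, -0.2737, 0.0607] 0.86
side key_wing [0.536, -0.3319, 0.0641] 0.54
side slot [0.6239, 0.4671, 0.0461] 0.96
side slot [0.5449, 0.327, 0.0449] 0.93
side slot [0.3457, 0.2732, 0.0453] 0.57
side nut_mid [0.8053, 0.02, 0.0012] 0.56
side nut_mid [0.5268, 0.1282, 0.086] 0.5
side pin_top [0.5284, 0.1258, 0.1012] 0.53
side rest [0.538, -0.3323, -0.0003] 0.81
side press [0.5691, 0.0426, -0.0032] 0.61
0.7
```

View pics/top0.png

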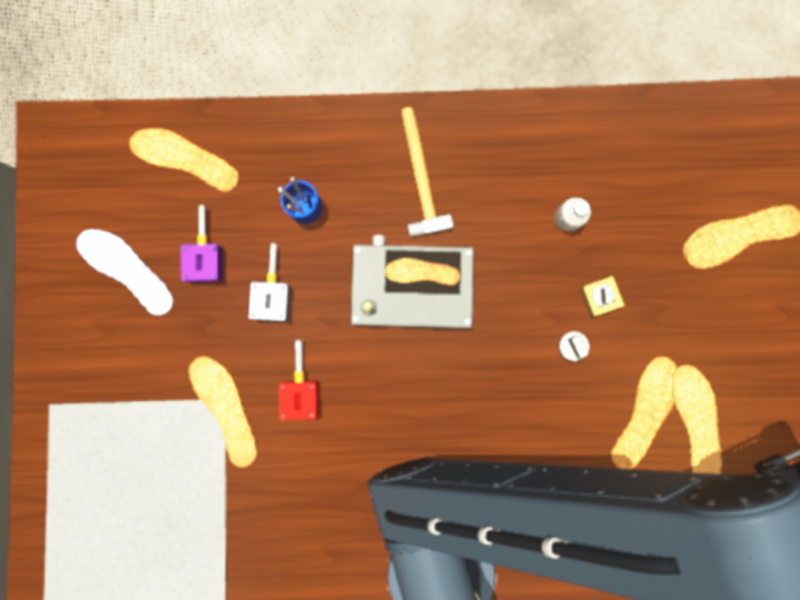

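View pics/side0.png

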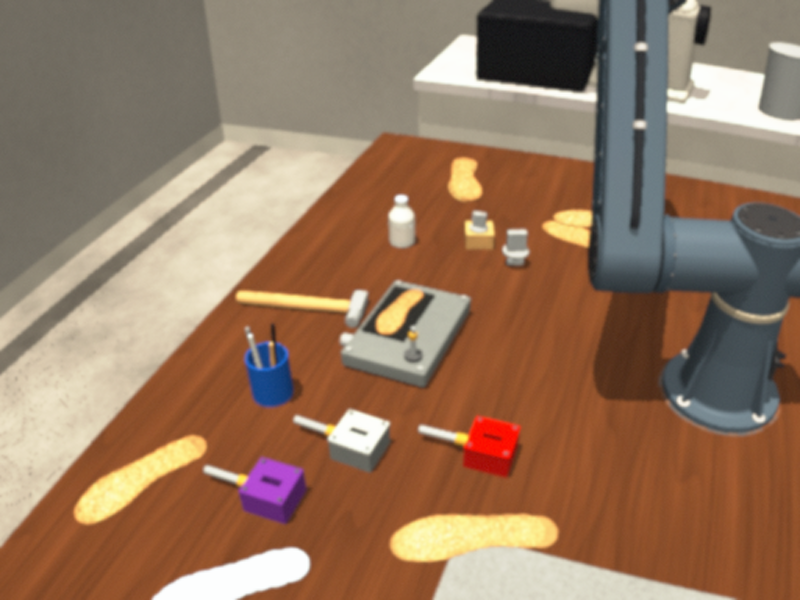

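The top view shows two candidate keys. One is in the wooden rest at (603,296), the other stands loose on the bench at (574,347) and looks larger. There are three isolators: purple (200,262), red (298,400) and aluminium/grey (268,301). The grey one fits the description. The valve is at (368,307). I'll enlarge to confirm and measure angles.

```bash
cat > h.py <<'E'
import numpy as np, cv2
from rig import get_obs, vision, nets, robot
def proj(cal,X):
    p=cal["R"]@np.asarray(X,float)+cal["t"]; s=p[:2]/p[2]; s=s*(1+cal["k1"]*(s@s)); return (cal["K"]@[s[0],s[1],1])[:2]
def ray(cal,uv):
    s0=(np.linalg.inv(cal["K"])@[uv[0],uv[1],1])[:2]; s=s0.copy()
    for _ in range(20): s=s0/(1+cal["k1"]*(s@s))
    d=cal["R"].T@[s[0],s[1],1]; return -cal["R"].T@cal["t"], d
def onz(cal,uv,z):
    o,d=ray(cal,uv); return o+d*(z-o[2])/d[2]
def rectify(im,cal,c,z,half=0.06,n=400):
    """orthographic view of plane z: image up=+x, left=+y"""
    g=np.linspace(half,-half,n); m=np.array([[proj(cal,[c[0]+a,c[1]+b,z]) for b in g] for a in g],np.float32)
    return cv2.remap(im,m[...,0],m[...,1],cv2.INTER_CUBIC)
E
python3 - <<'E'
from h import *
im=vision.camera("top");ct=vision.calibration("top"); a=vision.camera("side");cs=vision.calibration("side")
A=rectify(im,ct,[.49,-.3],.05,.09,300); B=rectify(im,ct,[.546,.327],.045,.09,300)
u=proj(cs,[.49,-.3,.04]).astype(int); C=cv2.resize(a[u[1]-30:u[1]+30,u[0]-40:u[0]+40],(400,300),interpolation=cv2.INTER_CUBIC)
u=proj(cs,[.546,.327,.04]).astype(int); D=cv2.resize(a[u[1]-30:u[1]+30,u[0]-40:u[0]+40],(400,300),interpolation=cv2.INTER_CUBIC)
cv2.imwrite("pics/c1.png",np.vstack([np.hstack([A,C]),np.hstack([B,D])])[:,:,::-1])
c=vision.calibration("wrist");o=get_obs();from scipy.spatial.transform import Rotation as R
T=R.from_quat(o["tool_rot"]).as_matrix();print(T,T.T@(-c["R"].T@c["t"]-o["position"]),c["R"]@T,c["K"],c["k1"])
E
```

```text
[[ 9.07794605e-01  4.19415015e-01  2.39936673e-05]
 [ 4.19415015e-01 -9.07794602e-01 -7.66160666e-05]
 [-1.03526071e-05  7.96149562e-05 -9.99999997e-01]] [ 0.07195955 -0.00048517 -0.14055365] [[-7.56824257e-04  9.99999234e-01 -9.79531974e-04]
 [-9.66104068e-01 -9.84038948e-04 -2.58151042e-01]
 [-2.58151809e-01  7.50954854e-04  9.66104073e-01]] [[345.69801304   0.         257.42876447]
 [  0.         345.69801304 185.29384449]
 [  0.           0.           1.        ]] -0.020233946758457
```

View pics/c1.png

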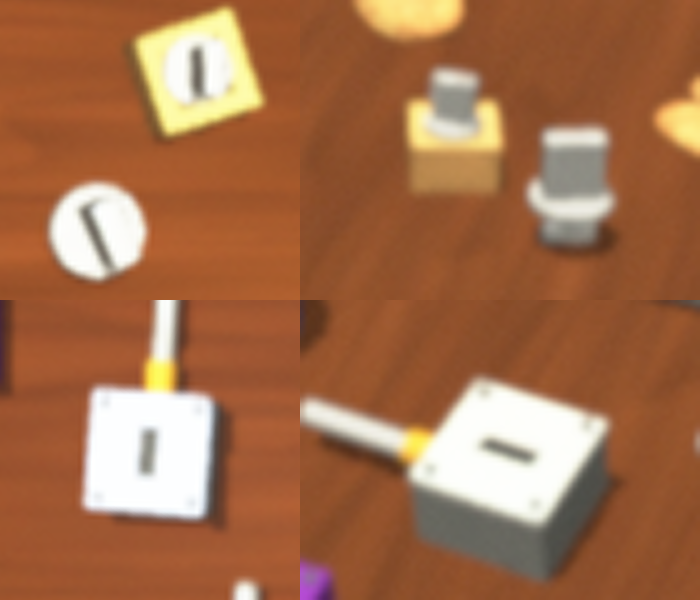

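The crop confirms it. The key in the rest has a collar about 41 mm across, so it is the smaller one; the loose key's is about 57 mm. The slotted block with the aluminium top is the isolator. Next I'll move the wrist camera over the key.

Emit:
apply_moves([
  {"offset": [3, 3, 0], "rot": [0, 0, -5]},
  {"offset": [6, 6, -1], "rot": [0, 0, -10]},
  {"offset": [10, 9, -1], "rot": [0, 0, -15]},
  {"offset": [13.5, 12, -2], "rot": [0, 0, -20]},
  {"offset": [17, 15, -2], "rot": [0, 0, -24.8]},
  {"offset": [20.5, 18, -3], "rot": [0, 0, -24.8]},
  {"offset": [24, 21, -3], "rot": [0, 0, -24.8]},
  {"offset": [26.5, 23.6, -3], "rot": [0, 0, -24.8]},
  {"offset": [26.5, 23.6, -3], "rot": [0, 0, -24.8]},
  {"offset": [26.5, 23.6, -3], "rot": [0, 0, -24.8]},
])

```text
time: 1.8
position: [0.5276, -0.3307, 0.2145]
tool_rot: [1.0, 0.001, -0.0, 0.0]
ft_force: [0.1, -0.8, -0.1]
grip_width: 0.0873
grip_force: 0.0
```

Run:
```python
from h import *
o=get_obs();c=vision.calibration("wrist");im=vision.camera("wrist")
print(o["position"],o["tool_rot"],o["q"][5],o["time"])
np.savez("w1.npz",im=im,**{k:np.array(v) for k,v in c.items()})
for q in("key_wing","rest"):
  for d in nets.spot_point("wrist",q)[:2]: print(q,d)
A=rectify(im,c,[.538,-.331],.074-.036+.036,.04,400); B=rectify(im,c,[.538,-.331],.04,.04,400)
cv2.imwrite("pics/w1.png",np.hstack([A,B])[:,:,::-1])
```

```text
[ 0.52760205 -0.33068052  0.2145197 ] [ 9.99999304e-01  1.14073528e-03 -1.82529111e-04  2.38022752e-04] 0.8299964306367636 1.8
key_wing {'centre': [0.5393, -0.3364, 0.0595], 'conf': 0.96}
key_wing {'centre': [0.4412, -0.2749, 0.0633], 'conf': 0.58}
```

View pics/w1.png

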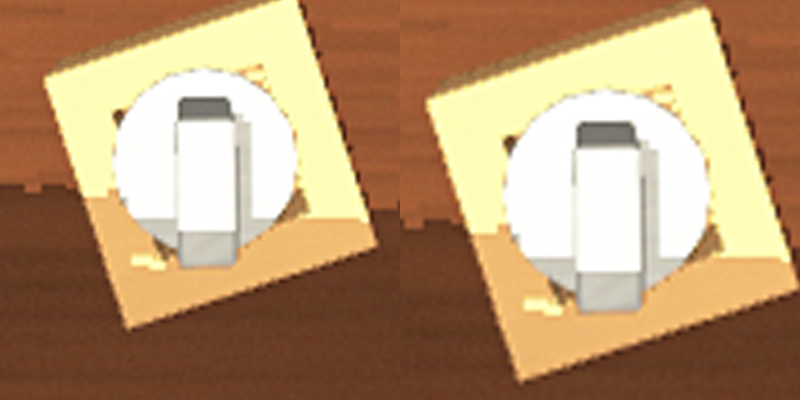

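Wing centre is at about (0.5395, -0.3326) with its yaw about +1°. The collar circle on the z = 0.040 plane gives the same centre and a 40.8 mm diameter, so the measurement holds. Descending to grasp.

Emit:
apply_moves([
  {"offset": [0.6, -0.1, -4], "rot": [0, 0, 1]},
  {"offset": [1.2, -0.2, -8], "rot": [0, 0, 1]},
  {"offset": [1.2, -0.2, -12], "rot": [0, 0, 1]},
  {"offset": [1.2, -0.2, -14], "rot": [0, 0, 1]},
  {"offset": [1.2, -0.2, -14.8], "rot": [0, 0, 1]},
  {"offset": [1.2, -0.2, -14.8], "rot": [0, 0, 1]},
  {"offset": [1.2, -0.2, -14.8], "rot": [0, 0, 1]},
], hand=0.5)

```text
time: 2.65
position: [0.5395, -0.3347, 0.0678]
tool_rot: [1.0, 0.008, 0.001, 0.001]
ft_force: [-0.3, -0.6, 0.7]
grip_width: 0.0454
grip_force: 0.0
```

Emit:
apply_moves([
  {"offset": [0, 0, 0], "rot": [0, 0, 0]},
  {"offset": [0, 0, 0], "rot": [0, 0, 0]},
  {"offset": [0, 0, 0], "rot": [0, 0, 0]},
  {"offset": [0, 0, 0], "rot": [0, 0, 0]},
  {"offset": [0, 0, 0], "rot": [0, 0, 0]},
  {"offset": [0, 0, 0], "rot": [0, 0, 0]},
  {"offset": [0, 0, 0], "rot": [0, 0, 0]},
], hand=0, newtons=30)

```text
time: 3.35
position: [0.5393, -0.3333, 0.0668]
tool_rot: [1.0, 0.009, 0.0, 0.0]
ft_force: [-0.9, 0.2, 2.4]
grip_width: 0.0118
grip_force: 30.0
```

Emit:
apply_moves([
  {"offset": [0, 0, 1.5], "rot": [0, 0, 0]},
  {"offset": [0, 0, 4.5], "rot": [0, 0, 0]},
  {"offset": [0, 0, 8.5], "rot": [0, 0, 0]},
  {"offset": [0, 1, 12], "rot": [0, 0, 0]},
  {"offset": [0, 4, 14.8], "rot": [0, 0, 0]},
  {"offset": [0, 8.5, 14.8], "rot": [0, 0, 0]},
  {"offset": [0, 13.3, 14.8], "rot": [0, 0, 0]},
  {"offset": [0, 18.1, 14.8], "rot": [0, 0, 0]},
  {"offset": [0, 22.9, 14.8], "rot": [0, 0, 0]},
  {"offset": [0, 27.7, 14.8], "rot": [0, 0, 0]},
  {"offset": [0, 32.5, 14.8], "rot": [0, 0, 0]},
  {"offset": [0, 37.3, 14.8], "rot": [0, 0, 0]},
  {"offset": [0, 42.1, 14.8], "rot": [0, 0, 0]},
  {"offset": [-0.5, 46.9, 14.8], "rot": [0, 0, -1]},
  {"offset": [-0.5, 51.7, 14.8], "rot": [0, 0, -2]},
  {"offset": [-0.5, 56.5, 14.8], "rot": [0, 0, -3]},
  {"offset": [-0.5, 61, 14.8], "rot": [0, 0, -4]},
  {"offset": [-0.5, 64.5, 14.8], "rot": [0, 0, -5]},
  {"offset": [-0.5, 66.2, 14.8], "rot": [0, 0, -6]},
  {"offset": [-0.5, 66.2, 14.8], "rot": [0, 0, -6]},
])

```text
time: 5.35
position: [0.5335, 0.3312, 0.2149]
tool_rot: [0.999, -0.042, 0.0, -0.0]
ft_force: [0.6, -0.8, -1.9]
grip_width: 0.0119
grip_force: 30.0
```

Emit:
apply_moves([
  {"offset": [0, 0, 0], "rot": [0, 0, 0]},
  {"offset": [0, 0, 0], "rot": [0, 0, 0]},
])

```text
time: 5.55
position: [0.534, 0.3273, 0.2146]
tool_rot: [0.999, -0.044, -0.0, 0.0]
ft_force: [0.2, -0.0, -0.7]
grip_width: 0.0116
grip_force: 30.0
```

Run:
```python
from h import *
o=get_obs();c=vision.calibration("wrist");im=vision.camera("wrist")
print(o["position"],o["tool_rot"],o["q"][5],o["time"],o["grip_width"],o["ft_force"])
for d in nets.spot_point("wrist","slot")[:2]: print(d)
p=o["position"]
A=rectify(im,c,[.546,.327],.045,.04,400); B=rectify(im,c,[p[0],p[1]],p[2]-.0267-.022,.04,400)
cv2.imwrite("pics/w2.png",np.hstack([A,B])[:,:,::-1])
g=cv2.cvtColor(A,cv2.COLOR_RGB2GRAY)
n,l,s,ce=cv2.connectedComponentsWithStats((g<120).astype(np.uint8))
for i in range(1,n):
  if s[i,4]>1500:
    r=cv2.minAreaRect(np.argwhere(l==i)[:,::-1].astype(np.float32));print(r,s[i])
```

```text
[0.53400322 0.32734576 0.2146137 ] [ 9.99027685e-01 -4.40840849e-02 -3.18086151e-04  4.20574676e-04] 2.031244072731472 5.55 0.011642403589915081 [ 0.15444794 -0.04926589 -0.73624498]
{'centre': [0.5445, 0.328, 0.0486], 'conf': 0.88}
{'centre': [0.6229, 0.4646, 0.0448], 'conf': 0.74}
((199.5, 199.5), (399.0, 399.0), 90.0) [    0     0   400   400 30572]
((188.97535705566406, 259.5580139160156), (58.81210708618164, 37.400508880615234), 4.573921203613281) [ 159  241   61   40 2089]
```

View pics/w2.png

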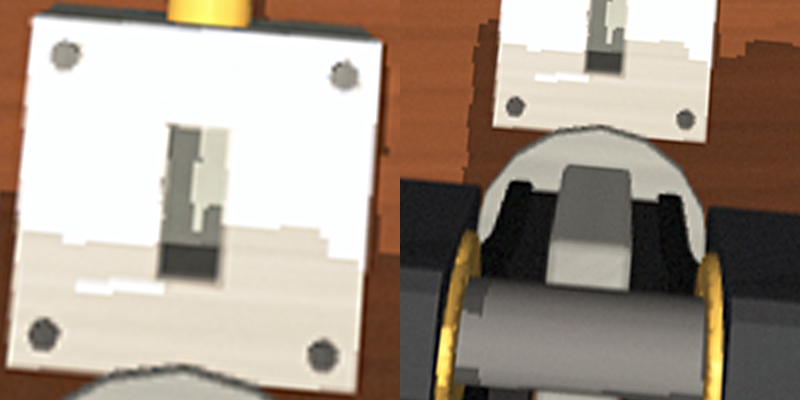

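Slot measured at (0.5452, 0.328), yaw -4.4°. The block outline measures 69.8 mm against the stated 70, and the slot about 32 x 12 mm. Next I'll check where the key sits in the hand with the same camera.

Run:
```python
from h import *
o=get_obs();c=vision.calibration("wrist");im=vision.camera("wrist");p=o["position"];print(p,o["tool_rot"])
A=rectify(im,c,[p[0]+.01,p[1]],p[2]-.0268,.025,400); B=rectify(im,c,[p[0]+.01,p[1]],p[2]+.0072,.025,400)
cv2.imwrite("pics/w3.png",np.hstack([A,B])[:,:,::-1])
```

```text
[0.53429678 0.327252   0.21465736] [ 9.99010519e-01 -4.44735725e-02 -1.93359063e-04  2.14732475e-04]
```

View pics/w3.png

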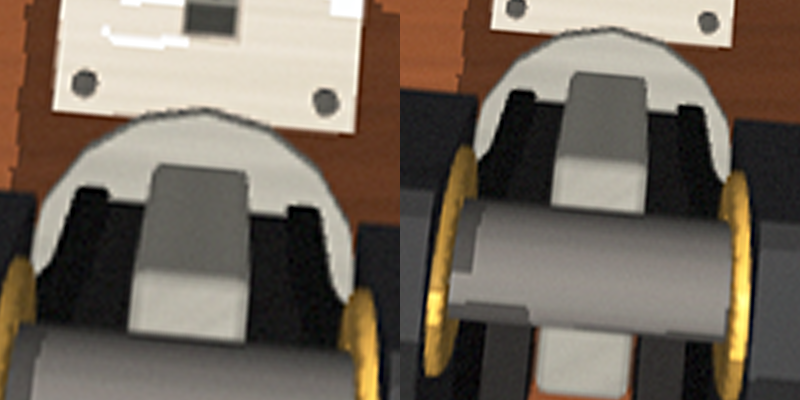

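The key sits at TCP + (0.35, 0.85) mm by the same camera, with yaw -4.9°. That puts the target TCP at (0.5449, 0.3272), yaw +0.5°.

Emit:
apply_moves([
  {"offset": [0.5, 0, -3], "rot": [0, 0, 0.5]},
  {"offset": [1.05, 0, -6.5], "rot": [0, 0, 0.5]},
  {"offset": [1.05, 0, -9], "rot": [0, 0, 0.5]},
  {"offset": [1.05, 0, -10.8], "rot": [0, 0, 0.5]},
  {"offset": [1.05, 0, -10.8], "rot": [0, 0, 0.5]},
  {"offset": [1.05, 0, -10.8], "rot": [0, 0, 0.5]},
  {"offset": [1.05, 0, -10.8], "rot": [0, 0, 0.5]},
])

```text
time: 6.4
position: [0.5458, 0.3288, 0.108]
tool_rot: [0.999, -0.04, 0.001, -0.001]
ft_force: [0.3, 1.0, -1.3]
grip_width: 0.012
grip_force: 30.0
```

Emit:
apply_moves([
  {"offset": [0, 0, -0.4], "rot": [0, 0, 0]},
  {"offset": [0, 0, -0.8], "rot": [0, 0, 0]},
  {"offset": [0, 0, -1.0], "rot": [0, 0, 0]},
  {"offset": [0, 0, -1.0], "rot": [0, 0, 0]},
])

```text
time: 6.8
position: [0.5443, 0.3286, 0.0962]
tool_rot: [0.999, -0.039, -0.0, 0.0]
ft_force: [-0.3, -0.5, -1.3]
grip_width: 0.0112
grip_force: 30.0
```

Emit:
apply_moves([
  {"offset": [0, 0, -0.4], "rot": [0, 0, 0]},
  {"offset": [0, 0, -0.8], "rot": [0, 0, 0]},
  {"offset": [0, 0, -1.2], "rot": [0, 0, 0]},
  {"offset": [0, 0, -1.6], "rot": [0, 0, 0]},
  {"offset": [0, 0, -1.8], "rot": [0, 0, 0]},
  {"offset": [0, 0, -1.9], "rot": [0, 0, 0]},
  {"offset": [0, 0, -1.9], "rot": [0, 0, 0]},
])

```text
time: 7.5
position: [0.5446, 0.3286, 0.0774]
tool_rot: [0.999, -0.039, -0.0, 0.0]
ft_force: [0.7, 0.4, -0.7]
grip_width: 0.0119
grip_force: 30.0
```

Emit:
apply_moves([
  {"offset": [0, 0, -0.08], "rot": [0, 0, 0]},
  {"offset": [0, 0, -0.15], "rot": [0, 0, 0]},
  {"offset": [0, 0, -0.15], "rot": [0, 0, 0]},
  {"offset": [0, 0, -0.15], "rot": [0, 0, 0]},
])

```text
time: 7.9
position: [0.5447, 0.3287, 0.0761]
tool_rot: [0.999, -0.039, 0.0, -0.0]
ft_force: [-0.4, 0.1, -1.8]
grip_width: 0.0118
grip_force: 30.0
```

Emit:
apply_moves([
  {"offset": [0, 0, -0.05], "rot": [0, 0, 0]},
  {"offset": [0, 0, -0.05], "rot": [0, 0, 0]},
  {"offset": [0, 0, -0.05], "rot": [0, 0, 0]},
])

```text
time: 8.2
position: [0.5448, 0.3287, 0.0759]
tool_rot: [0.999, -0.039, 0.0, -0.0]
ft_force: [-0.7, 0.7, 1.1]
grip_width: 0.0117
grip_force: 30.0
```

Emit:
apply_moves([
  {"offset": [0, 0, 0], "rot": [0, 0, 7.5]},
  {"offset": [0, 0, 0], "rot": [0, 0, 15]},
  {"offset": [0, 0, 0], "rot": [0, 0, 22.5]},
  {"offset": [0, 0, 0], "rot": [0, 0, 30]},
  {"offset": [0, 0, 0], "rot": [0, 0, 37.5]},
  {"offset": [0, 0, 0], "rot": [0, 0, 45]},
  {"offset": [0, 0, 0], "rot": [0, 0, 52.5]},
  {"offset": [0, 0, 0], "rot": [0, 0, 60]},
  {"offset": [0, 0, 0], "rot": [0, 0, 67.5]},
  {"offset": [0, 0, 0], "rot": [0, 0, 75]},
  {"offset": [0, 0, 0], "rot": [0, 0, 82.5]},
  {"offset": [0, 0, 0], "rot": [0, 0, 90]},
  {"offset": [0, 0, 0], "rot": [0, 0, 90]},
  {"offset": [0, 0, 0], "rot": [0, 0, 90]},
  {"offset": [0, 0, 0], "rot": [0, 0, 90]},
])

```text
time: 9.7
position: [0.5449, 0.3288, 0.0759]
tool_rot: [0.735, 0.678, 0.0, 0.0]
ft_force: [0.5, 1.1, 2.5]
grip_width: 0.0119
grip_force: 30.0
```

Run:
```python
from h import *
o=get_obs();print(o["position"],o["tool_rot"],np.degrees(2*np.arctan2(o["tool_rot"][1],o["tool_rot"][0])),o["ft_force"],o["moment"],o["q"])
```

```text
[0.54493727 0.32879306 0.07586259] [7.34971763e-01 6.78097595e-01 3.78379031e-04 1.24994672e-04] 85.39032974829172 [0.51650871 1.09518423 2.47702413] [ 0.03778053 -0.01297216  0.02149025] [3.67562012e-01 7.57626839e-01 1.52400904e+00 6.15859866e-05
 8.59161160e-01 4.47975734e-01]
```

Yaw is 85.4°, which is 89.8° relative to the slot. Releasing the key and backing off to view the valve.

Emit:
apply_moves([
  {"offset": [0, 0, 0], "rot": [0, 0, 0]},
  {"offset": [0, 0, 0], "rot": [0, 0, 0]},
  {"offset": [0, 0, 0], "rot": [0, 0, 0]},
  {"offset": [0, 0, 0], "rot": [0, 0, 0]},
  {"offset": [0, 0, 1], "rot": [0, 0, 0]},
  {"offset": [0, 0, 3], "rot": [0, 0, 0]},
  {"offset": [0, 0, 6.5], "rot": [0, 0, 0]},
  {"offset": [0, 0, 10.5], "rot": [0, 0, 0]},
  {"offset": [0, -2, 14], "rot": [0, 0, -8]},
], hand=0.4)

```text
time: 10.6
position: [0.5449, 0.3104, 0.2181]
tool_rot: [0.78, 0.625, 0.002, 0.0]
ft_force: [0.8, 0.1, 0.6]
grip_width: 0.0348
grip_force: 0.0
```

Emit:
apply_moves([
  {"offset": [0, -3, 2], "rot": [0, 0, -7.5]},
  {"offset": [-1, -6, 2.9], "rot": [0, 0, -15]},
  {"offset": [-1, -9, 2.9], "rot": [0, 0, -23]},
  {"offset": [-2, -12, 2.9], "rot": [0, 0, -31]},
  {"offset": [-2.9, -15, 2.9], "rot": [0, 0, -39]},
  {"offset": [-2.9, -17, 2.9], "rot": [0, 0, -47]},
  {"offset": [-2.9, -18.2, 2.9], "rot": [0, 0, -55]},
  {"offset": [-2.9, -18.2, 2.9], "rot": [0, 0, -63]},
  {"offset": [-2.9, -18.2, 2.9], "rot": [0, 0, -71]},
  {"offset": [-2.9, -18.2, 2.9], "rot": [0, 0, -77.4]},
  {"offset": [-2.9, -18.2, 2.9], "rot": [0, 0, -77.4]},
  {"offset": [-2.9, -18.2, 2.9], "rot": [0, 0, -77.4]},
])

```text
time: 11.8
position: [0.5157, 0.1267, 0.2451]
tool_rot: [1.0, 0.002, 0.0, -0.0]
ft_force: [-0.6, -0.6, -0.1]
grip_width: 0.0344
grip_force: 0.0
```

Run:
```python
from h import *
o=get_obs();c=vision.calibration("wrist");im=vision.camera("wrist");p=o["position"]
print(p,o["tool_rot"],o["q"][5],o["time"],o["ft_force"])
for q in ("pin_top","nut_mid"):
  for d in nets.spot_point("wrist",q)[:2]: print(q,d)
np.savez("w4.npz",im=im,**{k:np.array(v) for k,v in c.items()})
A=rectify(im,c,[.528,.127],.103,.02,400); B=rectify(im,c,[.528,.127],.09,.02,400)
cv2.imwrite("pics/w4.png",np.hstack([A,B])[:,:,::-1])
t=vision.camera("top");ct=vision.calibration("top");s=vision.camera("side");cs=vision.calibration("side")
A=rectify(t,ct,[.545,.328],.045,.045,300)
u=proj(cs,[.546,.327,.05]).astype(int); D=cv2.resize(s[u[1]-30:u[1]+30,u[0]-40:u[0]+40],(400,300),interpolation=cv2.INTER_CUBIC)
cv2.imwrite("pics/k4.png",np.hstack([A,D])[:,:,::-1])
```

```text
[0.51566203 0.1266725  0.24506102] [ 9.99997893e-01  2.02389982e-03  3.42126536e-04 -1.83832766e-05] 1.5970144956589627 11.8 [-0.63053211 -0.55629915 -0.05188903]
pin_top {'centre': [0.5316, 0.1266, 0.1074], 'conf': 0.57}
```

View pics/w4.png

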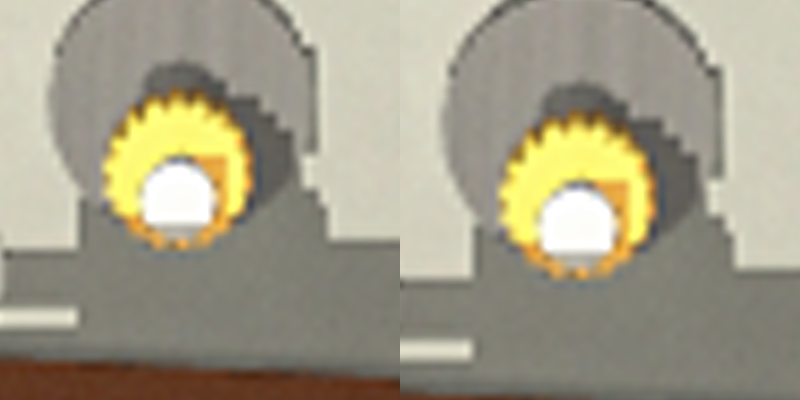

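View pics/k4.png

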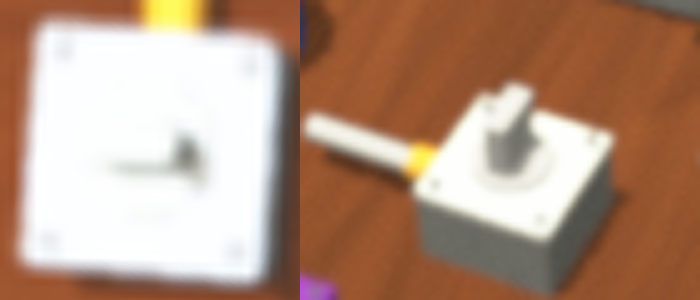

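Key is locked with its collar flat on the plate. In the valve view the pin head is at panel (178,195), giving about (0.5285, 0.129). The nut centre agrees. Grasping the nut next.

Emit:
apply_moves([
  {"offset": [0.6, 0.1, -4], "rot": [0, 0, 0]},
  {"offset": [1.3, 0.2, -8], "rot": [0, 0, 0]},
  {"offset": [1.3, 0.2, -11.5], "rot": [0, 0, 0]},
  {"offset": [1.3, 0.2, -14], "rot": [0, 0, 0]},
  {"offset": [1.3, 0.2, -15.2], "rot": [0, 0, 0]},
  {"offset": [1.3, 0.2, -15.7], "rot": [0, 0, 0]},
  {"offset": [1.3, 0.2, -15.7], "rot": [0, 0, 0]},
  {"offset": [1.3, 0.2, -15.7], "rot": [0, 0, 0]},
])

```text
time: 12.85
position: [0.5296, 0.1287, 0.0887]
tool_rot: [1.0, 0.001, 0.001, -0.0]
ft_force: [-0.8, -0.3, 0.2]
grip_width: 0.0351
grip_force: 0.0
```

Emit:
apply_moves([
  {"offset": [0, 0, 0], "rot": [0, 0, 0]},
  {"offset": [0, 0, 0], "rot": [0, 0, 0]},
  {"offset": [0, 0, 0], "rot": [0, 0, 0]},
  {"offset": [0, 0, 0], "rot": [0, 0, 0]},
  {"offset": [0, 0, 0], "rot": [0, 0, 0]},
], hand=0, newtons=25)

```text
time: 13.35
position: [0.5289, 0.1284, 0.088]
tool_rot: [1.0, 0.001, 0.0, 0.0]
ft_force: [0.4, -2.7, 2.2]
grip_width: 0.0122
grip_force: 25.0
```

Run:
```python
from h import *
o=get_obs();print(o["position"],o["tool_rot"],o["ft_force"],o["moment"],o["grip_width"],o["q"][5])
```

```text
[0.52892217 0.12840521 0.08795484] [9.99999431e-01 9.86226864e-04 3.56327409e-04 1.97458682e-04] [ 0.36446022 -2.69984837  2.2076103 ] [-0.16864523  0.09216603 -0.03459036] 0.01222472579243348 1.602300429059826
```

Emit:
apply_moves([
  {"offset": [0, 0, 0.02], "rot": [0, 0, 6]},
  {"offset": [0, 0, 0.04], "rot": [0, 0, 12]},
  {"offset": [0, 0, 0.06], "rot": [0, 0, 18]},
  {"offset": [0, 0, 0.08], "rot": [0, 0, 24]},
  {"offset": [0, 0, 0.1], "rot": [0, 0, 30]},
  {"offset": [0, 0, 0.13], "rot": [0, 0, 36]},
])

```text
time: 13.95
position: [0.5285, 0.1296, 0.0891]
tool_rot: [0.95, 0.311, 0.0, -0.001]
ft_force: [-0.0, 3.5, 2.6]
grip_width: 0.0126
grip_force: 25.0
```

Run:
```python
from h import *
o=get_obs();print(o["position"],o["tool_rot"],o["ft_force"],o["moment"],o["grip_width"],o["q"][5])
```

```text
[0.52850559 0.12962135 0.08914835] [ 9.50358255e-01  3.11156491e-01  2.70566628e-04 -8.67015884e-04] [-0.01019158  3.47516969  2.60948711] [ 0.54309097  0.13068193 -0.08973115] 0.0125574505919563 0.9700594609762162
```

Emit:
apply_moves([
  {"offset": [0, 0, 0.03], "rot": [0, 0, 8]},
  {"offset": [0, 0, 0.06], "rot": [0, 0, 16]},
  {"offset": [0, 0, 0.08], "rot": [0, 0, 24]},
  {"offset": [0, 0, 0.11], "rot": [0, 0, 32]},
  {"offset": [0, 0, 0.14], "rot": [0, 0, 40]},
  {"offset": [0, 0, 0.17], "rot": [0, 0, 48]},
  {"offset": [0, 0, 0.2], "rot": [0, 0, 56]},
  {"offset": [0, 0, 0.22], "rot": [0, 0, 64]},
  {"offset": [0, 0, 0.25], "rot": [0, 0, 72]},
  {"offset": [0, 0, 0.28], "rot": [0, 0, 80]},
  {"offset": [0, 0, 0.31], "rot": [0, 0, 88]},
  {"offset": [0, 0, 0.34], "rot": [0, 0, 96]},
  {"offset": [0, 0, 0.34], "rot": [0, 0, 96]},
])

```text
time: 15.25
position: [0.5252, 0.13, 0.0918]
tool_rot: [0.405, 0.914, -0.001, -0.004]
ft_force: [-4.7, 4.2, 2.8]
grip_width: 0.0121
grip_force: 25.0
```

Run:
```python
from h import *
o=get_obs();print(o["position"],np.degrees(2*np.arctan2(o["tool_rot"][1],o["tool_rot"][0])),o["ft_force"],o["moment"],o["grip_width"],o["q"][5])
```

```text
[0.52520661 0.12995516 0.09184995] 132.17434785101906 [-4.71683404  4.1516394   2.77839407] [ 0.70316407  0.5943216  -0.06615734] 0.01208869774633341 -0.7036623854879581
```

Emit:
apply_moves([
  {"offset": [0, 0, 0.03], "rot": [0, 0, 7]},
  {"offset": [0, 0, 0.05], "rot": [0, 0, 14]},
  {"offset": [0, 0, 0.08], "rot": [0, 0, 21]},
  {"offset": [0, 0, 0.1], "rot": [0, 0, 28]},
  {"offset": [0, 0, 0.11], "rot": [0, 0, 34]},
  {"offset": [0, 0, 0.11], "rot": [0, 0, 34]},
  {"offset": [0, 0, 0.11], "rot": [0, 0, 34]},
])

```text
time: 15.95
position: [0.5253, 0.1288, 0.0928]
tool_rot: [0.122, 0.992, -0.0, -0.004]
ft_force: [-5.6, -0.1, 3.2]
grip_width: 0.0124
grip_force: 25.0
```

Run:
```python
from h import *
o=get_obs();print(o["position"],np.degrees(2*np.arctan2(o["tool_rot"][1],o["tool_rot"][0])),o["ft_force"],o["moment"],o["grip_width"],o["q"][5])
```

```text
[0.52528129 0.12877858 0.09282992] 165.95171034587233 [-5.60552292 -0.1244129   3.23413965] [ 0.04263166  0.66125292 -0.16257519] 0.012410498541781514 -1.2925421954983012
```

Emit:
apply_moves([
  {"offset": [0, 0, 0], "rot": [0, 0, 4]},
  {"offset": [0, 0, 0], "rot": [0, 0, 8]},
  {"offset": [0, 0, 0], "rot": [0, 0, 12]},
  {"offset": [0, 0, 0], "rot": [0, 0, 12]},
])

```text
time: 16.35
position: [0.5268, 0.1285, 0.0931]
tool_rot: [0.017, 1.0, -0.0, -0.002]
ft_force: [-3.2, -1.4, 3.1]
grip_width: 0.0125
grip_force: 25.0
```

Run:
```python
from h import *
o=get_obs();print(o["position"],np.degrees(2*np.arctan2(o["tool_rot"][1],o["tool_rot"][0])),o["ft_force"],o["moment"],o["grip_width"],o["q"][5])
```

```text
[0.52682118 0.12847224 0.09312364] 178.0043223722853 [-3.22643404 -1.38892577  3.06114928] [-0.18850301  0.58697361 -0.07884875] 0.01254140626394771 -1.5025820019541616
```

Emit:
apply_moves([
  {"offset": [0, 0, 0], "rot": [0, 0, 0]},
  {"offset": [0, 0, 0], "rot": [0, 0, 0]},
  {"offset": [0, 0, 0], "rot": [0, 0, 0]},
  {"offset": [0, 0, 0], "rot": [0, 0, 0]},
  {"offset": [0, 0, 1], "rot": [0, 0, 0]},
  {"offset": [0, 0, 3], "rot": [0, 0, 0]},
  {"offset": [0, 0, 6], "rot": [0, 0, -8]},
  {"offset": [0, 0, 9], "rot": [0, 0, -16]},
  {"offset": [0, 0, 12], "rot": [0, 0, -24]},
  {"offset": [0, 0, 15.2], "rot": [0, 0, -32]},
  {"offset": [0, 0, 15.2], "rot": [0, 0, -40]},
  {"offset": [0, 0, 15.2], "rot": [0, 0, -48]},
  {"offset": [0, 0, 15.2], "rot": [0, 0, -56]},
  {"offset": [0, 0, 15.2], "rot": [0, 0, -64]},
  {"offset": [0, 0, 15.2], "rot": [0, 0, -72]},
  {"offset": [0, 0, 15.2], "rot": [0, 0, -80]},
  {"offset": [0, 0, 15.2], "rot": [0, 0, -88]},
], hand=0.4)

```text
time: 18.05
position: [0.5287, 0.1287, 0.2461]
tool_rot: [0.709, 0.706, 0.0, 0.0]
ft_force: [0.1, -0.1, -0.3]
grip_width: 0.0345
grip_force: 0.0
```

Emit:
apply_moves([
  {"offset": [0, 0, 0], "rot": [0, 0, -8]},
  {"offset": [0, 0, 0], "rot": [0, 0, -16]},
  {"offset": [0, 0, 0], "rot": [0, 0, -24]},
  {"offset": [0, 0, 0], "rot": [0, 0, -32]},
  {"offset": [0, 0, 0], "rot": [0, 0, -40]},
  {"offset": [0, 0, 0], "rot": [0, 0, -48]},
  {"offset": [0, 0, 0], "rot": [0, 0, -56]},
  {"offset": [0, 0, 0], "rot": [0, 0, -64]},
  {"offset": [-1.3, -0.2, 0], "rot": [0, 0, -72]},
  {"offset": [-1.3, -0.2, 0], "rot": [0, 0, -80]},
  {"offset": [-1.3, -0.2, 0], "rot": [0, 0, -88]},
  {"offset": [-1.3, -0.2, 0], "rot": [0, 0, -90]},
  {"offset": [-1.3, -0.2, 0], "rot": [0, 0, -90]},
  {"offset": [-1.3, -0.2, 0], "rot": [0, 0, -90]},
])

```text
time: 19.45
position: [0.5157, 0.1267, 0.2459]
tool_rot: [1.0, 0.001, 0.0, -0.0]
ft_force: [0.8, 0.2, -0.7]
grip_width: 0.0349
grip_force: 0.0
```

Run:
```python
from h import *
o=get_obs();c=vision.calibration("wrist");im=vision.camera("wrist")
print(o["position"],o["tool_rot"],o["q"][5],o["time"],o["ft_force"])
d=np.load("w4.npz")
A=rectify(d["im"],{k:d[k] for k in("K","k1","R","t")},[.528,.127],.103,.02,400); B=rectify(im,c,[.528,.127],.103,.02,400)
cv2.imwrite("pics/w5.png",np.hstack([A,B])[:,:,::-1])
for I in (A,B):
  h=cv2.cvtColor(I,cv2.COLOR_RGB2HSV)
  m=((h[...,0]>15)&(h[...,0]<32)&(h[...,1]>90)&(h[...,2]>120)).astype(np.uint8); m[300:]=0
  print("brass",cv2.boundingRect(m))
  w=((h[...,1]<40)&(h[...,2]>235)).astype(np.uint8); w[:120]=0;w[260:]=0;w[:,:110]=0;w[:,250:]=0
  print("pin",cv2.boundingRect(w))
```

```text
[0.51573723 0.1267169  0.24585615] [ 9.99999109e-01  1.27084901e-03  4.07581056e-04 -3.06386321e-05] 1.598579834598274 19.45 [ 0.76025951  0.24595533 -0.6789011 ]
brass (103, 87, 152, 164)
pin (142, 166, 71, 57)
brass (102, 98, 154, 167)
pin (142, 166, 71, 57)
```

View pics/w5.png

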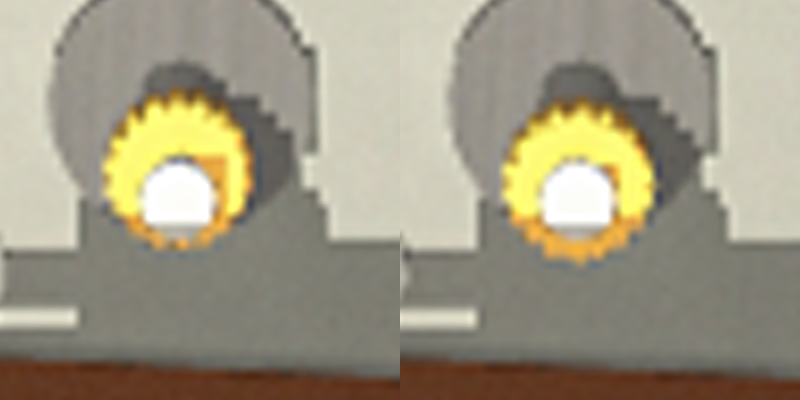

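The nut rose by about 12 px of parallax, roughly 5.5 mm, so it looks fully unscrewed. I'll regrip and turn a little further to confirm the stop.

Emit:
apply_moves([
  {"offset": [0.6, 0.1, -4], "rot": [0, 0, 0]},
  {"offset": [1.3, 0.2, -8], "rot": [0, 0, 0]},
  {"offset": [1.3, 0.2, -11.5], "rot": [0, 0, 0]},
  {"offset": [1.3, 0.2, -14], "rot": [0, 0, 0]},
  {"offset": [1.3, 0.2, -15.2], "rot": [0, 0, 0]},
  {"offset": [1.3, 0.2, -15.2], "rot": [0, 0, 0]},
  {"offset": [1.3, 0.2, -15.2], "rot": [0, 0, 0]},
])

```text
time: 20.2
position: [0.5294, 0.1287, 0.0941]
tool_rot: [1.0, 0.001, 0.001, -0.0]
ft_force: [-0.7, 0.8, -0.1]
grip_width: 0.0347
grip_force: 0.0
```

Emit:
apply_moves([
  {"offset": [0, 0, 0], "rot": [0, 0, 0]},
  {"offset": [0, 0, 0], "rot": [0, 0, 0]},
  {"offset": [0, 0, 0], "rot": [0, 0, 0]},
  {"offset": [0, 0, 0], "rot": [0, 0, 0]},
  {"offset": [0, 0, 0], "rot": [0, 0, 5]},
  {"offset": [0, 0, 0], "rot": [0, 0, 10]},
  {"offset": [0, 0, 0], "rot": [0, 0, 10]},
], hand=0, newtons=35)

```text
time: 20.9
position: [0.5291, 0.1288, 0.0934]
tool_rot: [0.996, 0.088, 0.001, -0.0]
ft_force: [0.8, 1.0, -2.0]
grip_width: 0.012
grip_force: 35.0
```

Run:
```python
from h import *
o=get_obs();print(o["position"],np.degrees(2*np.arctan2(o["tool_rot"][1],o["tool_rot"][0])),o["ft_force"],o["moment"],o["grip_width"],o["q"][5])
```

```text
[0.5290774  0.12876287 0.09338462] 10.098472786492476 [ 0.79447013  0.98358463 -1.99170754] [ 0.15123225 -0.1573577   0.06680213] 0.011983603287480509 1.4277136525502587
```

Emit:
apply_moves([
  {"offset": [0, 0, 0], "rot": [0, 0, 5]},
  {"offset": [0, 0, 0], "rot": [0, 0, 10]},
  {"offset": [0, 0, 0], "rot": [0, 0, 15]},
])

```text
time: 21.2
position: [0.5289, 0.1293, 0.0936]
tool_rot: [0.976, 0.217, 0.0, -0.001]
ft_force: [-0.3, 2.6, 1.4]
grip_width: 0.0124
grip_force: 35.0
```

Run:
```python
from h import *
o=get_obs();print(o["position"],np.degrees(2*np.arctan2(o["tool_rot"][1],o["tool_rot"][0])),o["ft_force"],o["moment"],o["grip_width"],o["q"][5])
```

```text
[0.52888071 0.12932265 0.09362672] 25.106780524542703 [-0.31046368  2.61276362  1.35014956] [ 0.48035438 -0.0577209  -0.10068836] 0.01238891543162673 1.1649828834949159
```

Emit:
apply_moves([
  {"offset": [0, 0, 0.02], "rot": [0, 0, 6]},
  {"offset": [0, 0, 0.04], "rot": [0, 0, 12]},
  {"offset": [0, 0, 0.06], "rot": [0, 0, 18]},
  {"offset": [0, 0, 0.08], "rot": [0, 0, 24]},
])

```text
time: 21.6
position: [0.5282, 0.13, 0.0936]
tool_rot: [0.909, 0.416, 0.0, -0.001]
ft_force: [-0.1, 5.7, -5.5]
grip_width: 0.0125
grip_force: 35.0
```

```bash
cat > s.py <<'E'
from h import *
o=get_obs();print(o["position"],np.degrees(2*np.arctan2(o["tool_rot"][1],o["tool_rot"][0])),o["ft_force"],o["moment"],o["grip_width"],o["q"][5])
E
python3 s.py
```

```text
[0.52815798 0.12996977 0.09361014] 49.135681423137946 [-0.09284319  5.70462581 -5.46007489] [ 0.84161092 -0.15422269 -0.08030627] 0.01252162337667815 0.7452177964752655
```

Emit:
apply_moves([
  {"offset": [0, 0, 0.02], "rot": [0, 0, 6]},
  {"offset": [0, 0, 0.04], "rot": [0, 0, 12]},
  {"offset": [0, 0, 0.06], "rot": [0, 0, 18]},
  {"offset": [0, 0, 0.08], "rot": [0, 0, 24]},
])

```text
time: 22.0
position: [0.5272, 0.1301, 0.0942]
tool_rot: [0.803, 0.596, -0.001, -0.002]
ft_force: [-0.8, -2.3, -4.6]
grip_width: 0.0122
grip_force: 35.0
```

```bash
python3 s.py
```

```text
[0.52715026 0.13008389 0.09422954] 73.10779957748144 [-0.81274459 -2.32530738 -4.6311593 ] [-0.31783603  0.17812341  0.00829473] 0.012208513580075384 0.32693372619543626
```

The nut did not climb with the fingers: pulling up gives -5 N and the pads slip, so it is at its stop. Release, rise, shut the fingers and press the pin.

Emit:
apply_moves([
  {"offset": [0, 0, 0], "rot": [0, 0, 0]},
  {"offset": [0, 0, 0], "rot": [0, 0, 0]},
  {"offset": [0, 0, 0], "rot": [0, 0, 0]},
  {"offset": [0, 0, 0], "rot": [0, 0, 0]},
  {"offset": [0, 0, 1], "rot": [0, 0, 0]},
  {"offset": [0, 0, 3], "rot": [0, 0, 0]},
  {"offset": [0, 0, 5], "rot": [0, 0, 0]},
  {"offset": [0, 0, 5], "rot": [0, 0, 0]},
], hand=0.4)

```text
time: 22.8
position: [0.5309, 0.1287, 0.148]
tool_rot: [0.803, 0.595, 0.003, 0.002]
ft_force: [1.5, -0.3, 0.1]
grip_width: 0.0346
grip_force: 0.0
```

Emit:
apply_moves([
  {"offset": [0, 0, 0], "rot": [0, 0, 0]},
  {"offset": [0, 0, 0], "rot": [0, 0, 0]},
  {"offset": [0, 0, 0], "rot": [0, 0, 0]},
  {"offset": [0, 0, 0], "rot": [0, 0, 0]},
  {"offset": [0, 0, 0], "rot": [0, 0, 0]},
  {"offset": [0, 0, 0], "rot": [0, 0, 0]},
  {"offset": [0, 0, 0], "rot": [0, 0, 0]},
], hand=0, newtons=30)

```text
time: 23.5
position: [0.5286, 0.1287, 0.1448]
tool_rot: [0.803, 0.595, -0.0, -0.0]
ft_force: [0.0, -0.8, 0.2]
grip_width: 0.0007
grip_force: 0.0
```

```bash
python3 s.py
```

```text
[0.52861831 0.12867011 0.14478497] 73.0964021874037 [ 0.00926382 -0.7628169   0.18358819] [-0.01058688 -0.04628879 -0.05217558] 0.0006944395117346557 0.3283489863480923
```

Contact is expected at TCP z ≈ 0.125, which is -2.0 cm from here.

Emit:
apply_moves([
  {"offset": [0, 0, -0.8], "rot": [0, 0, 0]},
  {"offset": [0, 0, -1.5], "rot": [0, 0, 0]},
  {"offset": [0, 0, -1.9], "rot": [0, 0, 0]},
  {"offset": [0, 0, -2.1], "rot": [0, 0, 0]},
  {"offset": [0, 0, -2.2], "rot": [0, 0, 0]},
  {"offset": [0, 0, -2.2], "rot": [0, 0, 0]},
])

```text
time: 24.1
position: [0.5281, 0.1286, 0.123]
tool_rot: [0.803, 0.596, -0.001, -0.0]
ft_force: [-3.3, -0.5, 4.2]
grip_width: 0.0006
grip_force: 2.2
```

```bash
python3 s.py
```

```text
[0.52810531 0.12863441 0.12303414] 73.10128351978189 [-3.30622674 -0.54680876  4.18188323] [-0.05492836  0.34985835 -0.017484  ] 0.0005989901767523456 0.32830796113555144
```

Emit:
apply_moves([
  {"offset": [0, 0, -0.1], "rot": [0, 0, 0]},
  {"offset": [0, 0, -0.2], "rot": [0, 0, 0]},
  {"offset": [0, 0, -0.3], "rot": [0, 0, 0]},
  {"offset": [0, 0, -0.3], "rot": [0, 0, 0]},
  {"offset": [0, 0, -0.3], "rot": [0, 0, 0]},
])

```text
time: 24.6
position: [0.5282, 0.1287, 0.1212]
tool_rot: [0.803, 0.596, -0.0, -0.0]
ft_force: [-3.9, -0.4, 11.2]
grip_width: 0.0008
grip_force: 5.8
```

```bash
python3 s.py
```

```text
[0.52820428 0.12866272 0.12117071] 73.10912569273735 [-3.94396673 -0.41298898 11.17761301] [-0.14067922  0.67849451 -0.03583612] 0.0008114570019589634 0.32829585680599715
```

The force jumped to 11 N with the tool at z = 0.1212, where the stop should be at about 0.121. I'll press a touch more, hold 1.6 s, then lift straight off.

Emit:
apply_moves([
  {"offset": [0, 0, -0.1], "rot": [0, 0, 0]},
  {"offset": [0, 0, -0.1], "rot": [0, 0, 0]},
  {"offset": [0, 0, -0.1], "rot": [0, 0, 0]},
  {"offset": [0, 0, -0.1], "rot": [0, 0, 0]},
  {"offset": [0, 0, -0.1], "rot": [0, 0, 0]},
  {"offset": [0, 0, -0.1], "rot": [0, 0, 0]},
  {"offset": [0, 0, -0.1], "rot": [0, 0, 0]},
  {"offset": [0, 0, -0.1], "rot": [0, 0, 0]},
  {"offset": [0, 0, -0.1], "rot": [0, 0, 0]},
  {"offset": [0, 0, -0.1], "rot": [0, 0, 0]},
  {"offset": [0, 0, -0.1], "rot": [0, 0, 0]},
  {"offset": [0, 0, -0.1], "rot": [0, 0, 0]},
  {"offset": [0, 0, -0.1], "rot": [0, 0, 0]},
  {"offset": [0, 0, -0.1], "rot": [0, 0, 0]},
  {"offset": [0, 0, -0.1], "rot": [0, 0, 0]},
  {"offset": [0, 0, -0.1], "rot": [0, 0, 0]},
])

```text
time: 26.2
position: [0.5283, 0.1287, 0.121]
tool_rot: [0.803, 0.596, -0.0, 0.0]
ft_force: [-5.2, -0.1, 17.5]
grip_width: 0.0003
grip_force: 8.6
```

Emit:
apply_moves([
  {"offset": [0, 0, 0.5], "rot": [0, 0, 0]},
  {"offset": [0, 0, 2], "rot": [0, 0, 0]},
  {"offset": [0, 0, 5], "rot": [0, 0, 0]},
  {"offset": [0, 0, 9], "rot": [0, 0, 0]},
  {"offset": [0, 0, 12], "rot": [0, 0, 0]},
  {"offset": [-2, 0, 12.8], "rot": [0, 0, -8]},
  {"offset": [-2, 0, 12.8], "rot": [0, 0, -16]},
  {"offset": [-2, 0, 12.8], "rot": [0, 0, -24]},
  {"offset": [-2, 0, 12.8], "rot": [0, 0, -32]},
  {"offset": [-2, 0, 12.8], "rot": [0, 0, -40]},
  {"offset": [-2, 0, 12.8], "rot": [0, 0, -48]},
  {"offset": [-2, 0, 12.8], "rot": [0, 0, -56]},
  {"offset": [-2, 0, 12.8], "rot": [0, 0, -64]},
  {"offset": [-2, 0, 12.8], "rot": [0, 0, -72]},
  {"offset": [-2, 0, 12.8], "rot": [0, 0, -73]},
  {"offset": [-2, 0, 12.8], "rot": [0, 0, -73]},
  {"offset": [-2, 0, 12.8], "rot": [0, 0, -73]},
])

```text
time: 27.9
position: [0.5088, 0.1287, 0.2469]
tool_rot: [1.0, 0.002, 0.0, -0.0]
ft_force: [-0.8, 0.7, -0.5]
grip_width: 0.0005
grip_force: 0.0
```

Run:
```python
from h import *
o=get_obs();c=vision.calibration("wrist");im=vision.camera("wrist");print(o["position"],o["time"],o["ft_force"])
A=rectify(im,c,[.528,.127],.103,.02,300)
t=vision.camera("top");s=vision.camera("side");cs=vision.calibration("side")
u=proj(cs,[.546,.327,.05]).astype(int); D=cv2.resize(s[u[1]-30:u[1]+30,u[0]-40:u[0]+40],(400,300),interpolation=cv2.INTER_CUBIC)
cv2.imwrite("pics/end.png",np.vstack([np.hstack([A,D]),np.hstack([cv2.resize(t,(350,262)),cv2.resize(s,(350,262))])])[:,:,::-1])
```

```text
[0.50879417 0.12866709 0.24687137] 27.9 [-0.75017166  0.68746415 -0.5212805 ]
```

View pics/end.png

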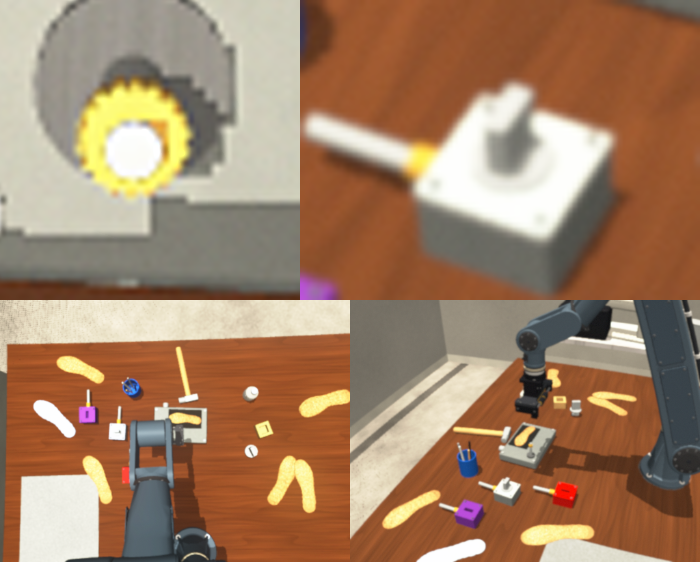

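The key is locked and flat, the nut is up and the pin is free. The glue bottle, cup and hammer are undisturbed, and the robot is clear. Handing in.

```bash
python3 -c "
from rig import hand_in; print(hand_in())"
```

```text
the job is handed in; nothing more can be done
None
```

The job is handed in at about 28 s of the 72 s allowed: the key is locked in the grey isolator, the nut is unscrewed to its stop, and the pin was held at its stop for over a second and is free again, with the bystanders undisturbed.

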